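# Uncover a bearing adjuster and lock its screw with the jam nut

## Robot

A 6-joint arm with a two-finger parallel gripper is mounted at the origin on the work surface. World frame = base frame: x ahead of the robot, y to its left, z up, the work surface at z = 0. Lengths are in mm, angles in rad, forces in N, time in s.
With the tool pointing down it reaches from about 350 to 775 mm from the base axis. Payload 7.3 kg.
Tool frame: the origin (TCP) lies between the finger pads; the fingertips stand 14 mm ahead of it and the grasp point (between the pads) lies 5 mm behind it; z points along the fingers, y is the line along which they close (so a half turn about z gives the same grasp; the last joint's range is limited). The gripper opens to 92 mm and grips with 3 to 60 N. Pads are 19 mm wide; open, the fingers measure 130 mm over their backs; the gripper's body (75 mm by 190 mm) begins 47 mm behind the grasp point.
Start: joints at [1.125, 0.342, 1.524, -0, 1.275, -0.146], TCP at [155.032, 501.606, 240.741] pointing down, gripper open.
Joint ranges: [-2.53, 2.53], [-0.77, 2.02], [0.04, 2.7], [-1, 4.14], [0.28, 2.66], [-3.11, 3.11]. Speed limits (rad/s): [2.57, 2.57, 3.14, 3.14, 3.14, 3.14].

## Interface

Orientations are given as [roll, pitch, yaw] about the fixed x, y, z axes, in that order (R = Rz(yaw) Ry(pitch) Rx(roll)).
In Python, from plant import get_obs, cams, close_job gives the robot as it stands. The module is installed in compiled form; this text tells all that it offers.
- The arm moves only by the shell command python3 -m creep 'ROWS'. ROWS is JSON, a list of rows, each an object of numbers: "hand": the opening, from 0 (shut) to 1 (fully open); "tx", "ty", "tz": the shift along the tool's x, y, z in m; "spin": the turn about the tool's z in degrees. In form: [{"hand": .., "tx": .., "ty": .., "tz": .., "spin": ..}, ...]. A call has 1 to 5 rows; each row shifts and turns the commanded pose from where the row before left it, along the tool's axes as they then stand; what a row does not reach is not made up. A row lasts 1/8 s, in which the tool goes at most 62.5 mm and 10.7 degrees, less where a joint would pass 70% of its speed; a pose out of reach is approached as far as the arm can. A call is refused whole if a number of a shift passes 0.0625 or a number of a turn 10.7, either way. A call with a gripper value outside its range is refused whole. The fingers move at their own pace and stop on an object; the grip force is fixed at half the most. Time passes only in rows, so rows that do not move let the fingers close. It gives the time, the measured TCP pose, the force, the opening and the grip force at its end, in the units of the state.
- get_obs(): the state, without advancing time (a new reading comes with each control period).
- cams.capture(name): name is "scene" or "top" or "wrist"; returns a dict with "color" (480x640x3 uint8, red, green, blue), "K" (3x3 intrinsics, pixels), "R" (3x3) and "t" (3): a world point X has camera coordinates R X + t. Camera axes: x right, y down, z forward; pixel columns grow to the right and rows downward; lengths in mm; the calibration is good to about 2 mm. A picture is of the moment at which its call begins. There is no depth.
- close_job(): hands the job in; it is judged then, once.
The state is a dict: "time": time; "joint_positions": joint angles; "dq": joint speeds; "tau": joint torques, N m; "tool_pos": TCP position; "tcp_rot": TCP orientation; "contact_force": force on the tool from outside, world axes, zero at the start; "moment": the same for the moment, N m; "grip_width": finger opening in mm; "finger_force": force on a finger pad.
Only numpy, scipy, OpenCV 4.12 (cv2) and the standard library are available. Lean on these libraries where they do the work, as an engineer would, in place of code of your own. Each camera call takes 0.05 s, during which the arm holds its last target. There are 200 camera calls.

## Task

Lift the loose lid off the grey adjuster housing by its knob and set it down gently, knob up, wholly on the cardboard sheet. Then lock the setting: turn the big hexagonal jam nut inside the housing clockwise until it jams, and nip it up by feel to about 0.3 N m, held for half a second, without wrenching the adjusting screw round. Leave the nut tight and let go of it, and leave the jar, the joint cross and the wrench where they are.

Things in the scene. Friction and masses are not known exactly. Their poses are not given: they have to be found in the camera images.
- housing: Fixed grey cast housing: foot 150 x 150 x 12 mm with a bolt head near each corner, on it a round open-topped pot, outer radius 66, inner radius 60, rim 75 mm above the bench, inner floor at 18. Origin: centre of the underside, on the axis of pot, screw and nut; z up. Inside, a boss of radius 15 rises to 41.5 mm; the nut sits over it.
- lid: Loose round aluminium lid, 0.2 to 0.45 kg: disc of radius 70, a rib of radius 57 under it (3 mm play in the pot), and a black knob in the middle, radius 16, on a stem of radius 9. Origin: centre of the rib's lower edge, z up; disc from z = 6 to 12 mm, knob 22 to 46 mm. Origin 69 mm above the bench when closed, 4 mm when it stands on its rib on the cardboard sheet.
- lid_knob (a point): Grip point in the lid's knob, on the axis, 36 mm above the lid's origin.
- sheet: Cardboard sheet lying fixed on the bench beside the housing, 240 x 240 x 4 mm. Origin: centre of its underside.
- nut_mid (a point): Middle of the hexagonal steel jam nut: 36 mm across flats, 42 to 60 mm above the bench, its top 15 mm below the housing's rim. Turns with the nut; z up; one pair of flats faces along its own +x and -x, the others 60 and 120 degrees from them. Round the nut there are 39 to 42 mm to the pot's wall, and 24 mm under it to the floor.
- nut (a joint): Turn of the jam nut on the screw, rad, growing clockwise seen from above; drags with about 0.04 N m until it jams hard; where that is, is not marked: feel it. It starts 1.3 to 2.2 rad short of that. It stays where it is left.
- screw (a joint): Turn of the brass adjusting screw (radius 11.5, slotted top 70 mm above the bench), rad, growing clockwise seen from above. It is held from beneath and gives elastically, 0.5 rad per N m that the nut puts on it, springing back to 0 when let go: 0.02 rad while the nut runs, 0.15 at 0.3 N m. Tight enough from 0.15 N m (0.075 rad); past 0.5 N m (0.25 rad) either way it is spoilt.
- jar: Bystander: amber glass jar with a steel cap, radius 32, 85 mm high, standing. Origin: centre of its underside.
- cross: Bystander: steel universal-joint cross, four capped arms, 84 mm over the caps, 24 mm high, lying flat. Origin: centre of its underside.
- wrench: Bystander: wrench 160 mm long lying along its own x. Origin: centre of its underside.
Not all that is in view belongs to the job. What is meant by the lid is not orange, and is the smaller of those in its own colour.

How it is judged (in metres and radians):
On the way, in this order (a step that is already met when the one before it is completed fails the run):
1. the lid is held by the fingers and raised at least 20 mm off the housing (z of lid in the frame of housing above 0.089 m and contact force between the fingers and lid above 0.5 N), for 0.1 s.
2. the lid stands flat, knob up and released on the cardboard sheet, its centre within 50 mm of the sheet's (horizontal distance between lid and sheet below 0.05 m and height (world z) of lid below 0.009 m and angle between lid's own z axis and vertical below 0.1 rad and linear speed of lid below 0.03 m/s and contact force between the fingers and lid below 0.2 N), for 0.2 s.
3. the fingers hold the nut jammed with at least 0.15 N m (nut within 0.1 rad of its seat, screw given by 0.075 rad or more) (value of joint nut above 2.5 rad and value of joint screw above 0.075 rad and contact force between the fingers and nut above 1 N), for 0.3 s.
At the end, for the whole second after the job is handed in: The nut is within 0.1 rad of its seat and released, the screw is back within 0.04 rad of its setting, and the lid stands at rest, flat (0.1 rad) and knob up on the cardboard sheet, centre within 50 mm of the sheet's (all of step 2 and value of joint nut above 2.5 rad and value of joint screw between -0.04 and 0.04 rad); the robot touches nothing.
It fails at once if the screw is wrenched more than 0.25 rad (0.5 N m) either way (value of joint screw above 0.25 rad or value of joint screw below -0.25 rad).
It fails at once if the lid is dropped (faster than 0.6 m/s out of the fingers) (linear speed of lid above 0.6 m/s and contact force between the fingers and lid below 0.1 N).
It fails at once if the jar, the cross or the wrench is moved by more than 30 mm (distance of any of jar, cross, wrench from where it was at the start of the episode above 0.03 m).
It also fails if it takes over 72 s, if anything falls off the work surface, if the arm or the gripper's body presses on something with over 40 N, if the wrist force passes 120 N, or if a joint passes its speed limit or range.

## Working session

There is one attempt and no reset: what is moved stays moved. The work goes in short steps, Python scripts to look and compute and a shell command to move; the robot and the scene stay as the last step left them, time stands still between calls to the robot, and variables do not carry over. Pictures are saved under pics/ and viewed, at most 10 in all, crops included, and the job is handed in when it is done.

```bash
mkdir -p pics; cat > h.py <<'E'
import numpy as np,cv2
from plant import get_obs,cams
def snap(n,f):
    c=cams.capture(n); cv2.imwrite(f'pics/{f}.png',c['color'][:,:,::-1]); np.savez(f'pics/{f}.npz',**c); return c
def ray(c,u,v,z):
    K,R,t=c['K'],c['R'],np.array(c['t']).ravel(); d=R.T@np.linalg.inv(K)@[u,v,1]; o=-R.T@t
    return o+d*(z-o[2])/d[2]
def proj(c,X):
    p=c['K']@(c['R']@np.array(X,float)+np.array(c['t']).ravel()); return p[:2]/p[2]
E
python3 - <<'E'
from h import *
a=snap('top','top0');b=snap('scene','scene0')
print(get_obs())
for c in(a,b):print(-c['R'].T@np.ravel(c['t']),c['K'][0,0])
E
```

```text
{'time': 0.1, 'joint_positions': array([ 1.12500802e+00,  3.42613809e-01,  1.52492249e+00, -2.01095693e-07,
        1.27540094e+00, -1.46007771e-01]), 'dq': array([-0.00084524, -0.00234806, -0.00246398, -0.00033971,  0.00035066,
        0.00049644]), 'tau': array([ 1.57749557e-03, -4.32003951e+01, -2.44697821e+01,  7.18351454e-02,
        5.24630724e-02, -4.55211864e-05]), 'tool_pos': array([154.87005242, 501.27575236, 240.13446748]), 'tcp_rot': array([-3.14026235e+00, -1.95432811e-04,  2.84181204e+00]), 'contact_force': array([-0.51037453, -0.1182934 , -0.2866813 ]), 'moment': array([-0.00250044,  0.02245659,  0.01075304]), 'finger_force': 0.0, 'grip_width': 91.68885243267513}
[ 419.42889036  -99.57423554 1227.92186985] 440.54571192032694
[1000.34976696 -689.15752862 1068.81102217] 603.4518964702788
```

View pics/top0.png

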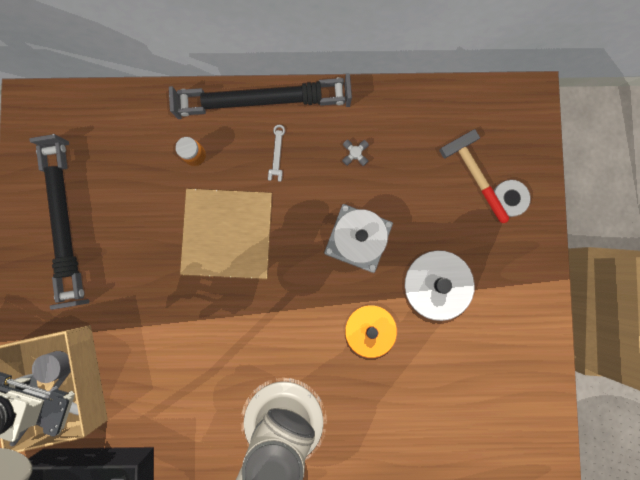

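View pics/scene0.png

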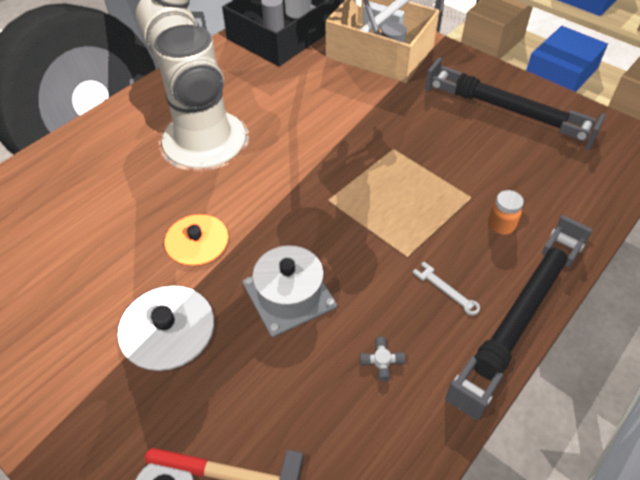

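Top view: three lids are in view: a small aluminium one on the grey housing with its knob at (362,236), a bigger aluminium one at (440,286), and an orange one at (371,332). The one on the housing fits, being not orange and the smaller of the two aluminium ones. The sheet is at about (227,233), the jar at (188,150), the wrench at (277,153) and the cross at (355,152). The scene view agrees, with the knob at (287,267).

```bash
python3 - <<'E'
from h import *
C={n:dict(np.load(f'pics/{n}0.npz')) for n in('top','scene')}
t,s=C['top'],C['scene']
def blob(m,seed):
    n,l,st,ce=cv2.connectedComponentsWithStats(m.astype(np.uint8),connectivity=4)
    d=[np.hypot(*(ce[i]-seed)) if st[i,4]>30 and i else 1e9 for i in range(n)];i=int(np.argmin(d));return l==i,ce[i],st[i]
ps={}
for n,sd in(('top',(362,236)),('scene',(287,267))):
    g=C[n]['color'].max(2); m=np.zeros(g.shape,bool);x,y=sd;m[y-15:y+15,x-15:x+15]=(g[y-15:y+15,x-15:x+15]<70)
    _,ce,st=blob(m,sd);ps[n]=ce;print(n,ce,st)
print('knob top-view z~112',ray(t,*ps['top'],110),'scene',ray(s,*ps['scene'],103))
# disc top
hsv=cv2.cvtColor(t['color'],cv2.COLOR_RGB2HSV)
m=(hsv[...,1]<40)&(hsv[...,2]>150)
mm,ce,st=blob(m,(361,236));cn=max(cv2.findContours(mm.astype(np.uint8),0,1)[0],key=cv2.contourArea)
(e,r)=cv2.minEnclosingCircle(cn);print('disc',e,r,ray(t,*e,81),'radius',np.linalg.norm(ray(t,e[0]+r,e[1],81)-ray(t,*e,81)))
m2,ce,st=blob(m,(440,286));e2,r2=cv2.minEnclosingCircle(max(cv2.findContours(m2.astype(np.uint8),0,1)[0],key=cv2.contourArea));print('big',e2,r2,ray(t,*e2,12))
# sheet
m=(hsv[...,0]>12)&(hsv[...,0]<28)&(hsv[...,1]>60)&(hsv[...,2]>125)
m=cv2.morphologyEx(m.astype(np.uint8),cv2.MORPH_OPEN,np.ones((5,5)));mm,ce,st=blob(m>0,(227,233));
cn=max(cv2.findContours(mm.astype(np.uint8),0,1)[0],key=cv2.contourArea);b=cv2.boxPoints(cv2.minAreaRect(cn));w=np.array([ray(t,*p,4) for p in b])
print('sheet',ray(t,*cv2.minAreaRect(cn)[0],4),w.round(),np.linalg.norm(w[0]-w[1]),np.linalg.norm(w[1]-w[2]))
for n,p in(('jar',(188,150)),('wrenchjaw',(275,176)),('cross',(355,152))):print(n,ray(t,*p,20).round())
im=t['color'][170:350,290:490,::-1];cv2.imwrite('pics/crop.png',cv2.resize(im,None,fx=3.2,fy=3.2,interpolation=2))
E
```

```text
top [361.12087912 235.17582418] [356 230  11  11  91]
scene [286.8994709  266.73544974] [280 259  14  17 189]
knob top-view z~112 [ 496.33423298 -210.24667538  110.        ] scene [ 495.4131852 -213.0478083  103.       ]
disc (362.8653869628906, 234.73077392578125) 29.179489135742188 [ 499.4237173  -217.69751846   81.        ] radius 76.1819578746781
big (439.2139892578125, 285.3064880371094) 34.85413360595703 [ 361.88984478 -431.18100767   12.        ]
sheet [514.88518907 156.58858887   4.        ] [[403. 285.   4.]
 [647. 273.   4.]
 [629.  27.   4.]
 [385.  42.   4.]] 244.139292899134 246.6211138718332
jar [748. 258.  20.]
wrenchjaw [671.  16.  20.]
cross [ 735. -207.   20.]
```

View pics/crop.png

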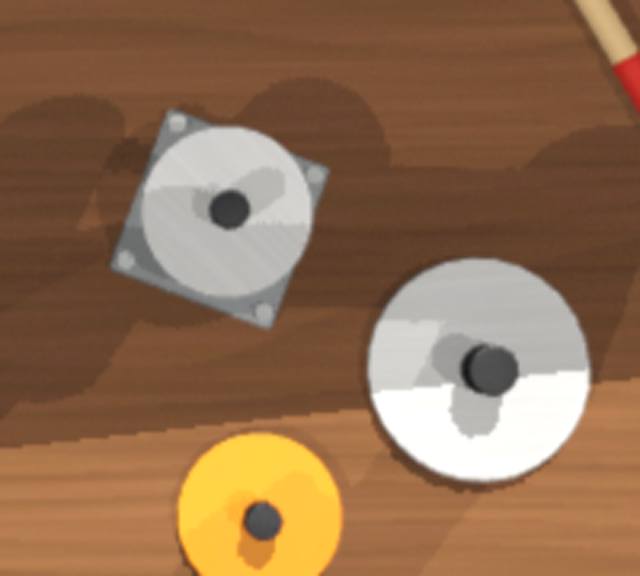

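The crop confirms the lid on the housing (knob at crop (229,209), smaller disc). Knob is at about (496,-211) and the sheet centre at (515,157). I'm moving above the knob.

```bash
python3 -m creep '[{"hand":1,"tx":-0.03,"ty":0,"tz":0,"spin":0},{"hand":1,"tx":-0.055,"ty":0,"tz":0,"spin":0},{"hand":1,"tx":-0.055,"ty":0,"tz":0,"spin":0},{"hand":1,"tx":-0.055,"ty":0,"tz":0,"spin":0},{"hand":1,"tx":-0.055,"ty":-0.02,"tz":0,"spin":0}]'
python3 -m creep '[{"hand":1,"tx":-0.03,"ty":-0.05,"tz":0,"spin":0},{"hand":1,"tx":-0.03,"ty":-0.05,"tz":0,"spin":0},{"hand":1,"tx":-0.03,"ty":-0.05,"tz":0,"spin":0},{"hand":1,"tx":-0.03,"ty":-0.05,"tz":0,"spin":0},{"hand":1,"tx":-0.03,"ty":-0.05,"tz":0,"spin":0}]'
python3 -m creep '[{"hand":1,"tx":-0.03,"ty":-0.05,"tz":0,"spin":0},{"hand":1,"tx":-0.03,"ty":-0.05,"tz":0,"spin":0},{"hand":1,"tx":-0.03,"ty":-0.05,"tz":0,"spin":0},{"hand":1,"tx":-0.03,"ty":-0.05,"tz":0,"spin":0},{"hand":1,"tx":-0.016,"ty":-0.05,"tz":0,"spin":0}]'
python3 -m creep '[{"hand":1,"tx":0,"ty":-0.04,"tz":0,"spin":0},{"hand":1,"tx":0,"ty":-0.02,"tz":0,"spin":0},{"hand":1,"tx":0,"ty":0,"tz":0,"spin":0},{"hand":1,"tx":0,"ty":0,"tz":0,"spin":0}]'
cat > m.py <<'E'
import sys
from h import *
o=get_obs();p=o['tool_pos'];yw=o['tcp_rot'][2];x,y,z=map(float,sys.argv[1:4]);d=np.array([x,y])-p[:2]
print('need tx %.1f ty %.1f tz %.1f mm'%(d@[np.cos(yw),np.sin(yw)],d@[np.sin(yw),-np.cos(yw)],p[2]-z),'pos',p.round(1),'rot',o['tcp_rot'].round(3),'q6 %.2f'%o['joint_positions'][5],'F',o['contact_force'].round(1),'t',o['time'])
E
python3 m.py 496 -211 100
python3 - <<'E'
from h import *
snap('wrist','w1')
E
```

```text
time: 0.72
tool_pos: [389.6, 408.2, 240.1]
tcp_rot: [-3.141, -0.0, 2.842]
contact_force: [0.1, 0.1, -0.3]
grip_width: 91.6
finger_force: 0.0
time: 1.35
tool_pos: [457.5, 123.7, 240.5]
tcp_rot: [-3.142, -0.0, 2.842]
contact_force: [1.8, 0.9, 0.4]
grip_width: 91.6
finger_force: 0.0
time: 1.98
tool_pos: [513.8, -155.6, 240.2]
tcp_rot: [3.141, -0.0, 2.841]
contact_force: [0.6, 0.6, -0.6]
grip_width: 91.7
finger_force: 0.0
time: 2.48
tool_pos: [496.1, -209.5, 240.7]
tcp_rot: [3.141, -0.0, 2.843]
contact_force: [-0.5, -0.0, 0.0]
grip_width: 92.1
finger_force: 0.0
need tx -0.4 ty -1.5 tz 140.7 mm pos [ 496.1 -209.5  240.7] rot [ 3.141 -0.     2.843] q6 -1.81 F [-0.5 -0.   0. ] t 2.475
```

View pics/w1.png

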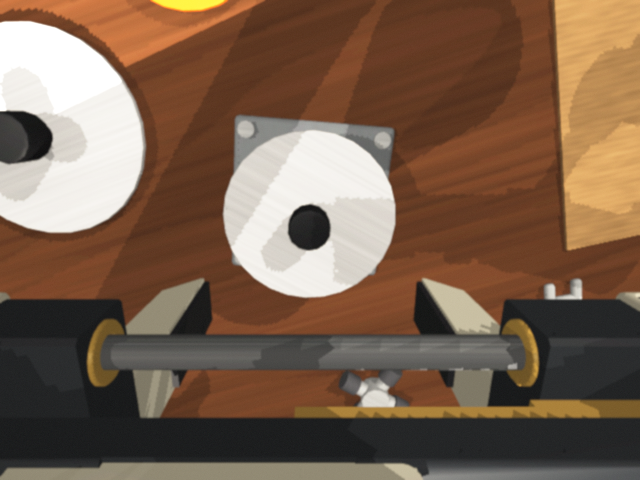

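The wrist view shows the knob at (309,227) between the fingers' columns. I'll cast that ray as a check.

```bash
python3 - <<'E'
from h import *
c=dict(np.load('pics/w1.npz'));im=c['color'].max(2)[190:260,280:340]<60
ys,xs=np.nonzero(im);print(xs.mean()+280,ys.mean()+190,np.ptp(xs),np.ptp(ys),ray(c,xs.mean()+280,ys.mean()+190,110),ray(c,xs.mean()+280,ys.mean()+190,115))
g=c['color'][120:300,215:400];cn=max(cv2.findContours(((g.min(2)>135)).astype(np.uint8),0,1)[0],key=cv2.contourArea);(x,y),ax,_=cv2.fitEllipse(cn);print(x+215,y+120,ax,ray(c,x+215,y+120,81))
E
```

```text
308.7072135785007 227.03323903818955 40 43 [ 496.51001803 -212.38056801  110.        ] [ 495.15291354 -211.9130588   115.        ]
309.0460205078125 210.8701171875 (170.04530334472656, 173.70565795898438) [ 491.58552384 -210.82830331   81.        ]
```

Consistent: knob at (496,-212). Descending and gripping.

```bash
python3 -m creep '[{"hand":1,"tx":0,"ty":-0.0025,"tz":0.03,"spin":0},{"hand":1,"tx":0,"ty":0,"tz":0.035,"spin":0},{"hand":1,"tx":0,"ty":0,"tz":0.035,"spin":0},{"hand":1,"tx":0,"ty":0,"tz":0.025,"spin":0},{"hand":1,"tx":0,"ty":0,"tz":0.0155,"spin":0}]'
python3 -m creep '[{"hand":0.2,"tx":0,"ty":0,"tz":0,"spin":0},{"hand":0.2,"tx":0,"ty":0,"tz":0,"spin":0},{"hand":0.2,"tx":0,"ty":0,"tz":0,"spin":0},{"hand":0.2,"tx":0,"ty":0,"tz":0,"spin":0},{"hand":0.2,"tx":0,"ty":0,"tz":0,"spin":0}]'
python3 m.py 496 -212 100
```

```text
time: 3.15
tool_pos: [495.2, -211.8, 99.2]
tcp_rot: [3.141, -0.001, 2.844]
contact_force: [0.9, 0.3, -0.1]
grip_width: 91.6
finger_force: 0.0
time: 3.78
tool_pos: [495.2, -213.3, 100.5]
tcp_rot: [-3.142, 0.001, 2.842]
contact_force: [0.7, 0.2, 0.5]
grip_width: 46.7
finger_force: 0.0
need tx -0.4 ty 1.5 tz 0.5 mm pos [ 495.2 -213.3  100.5] rot [-3.142e+00  1.000e-03  2.842e+00] q6 -1.82 F [0.7 0.2 0.5] t 3.775
```

```bash
python3 -m creep '[{"hand":0,"tx":0,"ty":0,"tz":0,"spin":0},{"hand":0,"tx":0,"ty":0,"tz":0,"spin":0},{"hand":0,"tx":0,"ty":0,"tz":0,"spin":0},{"hand":0,"tx":0,"ty":0,"tz":0,"spin":0}]'
python3 -m creep '[{"hand":0,"tx":0,"ty":0,"tz":-0.005,"spin":0},{"hand":0,"tx":0,"ty":0,"tz":-0.015,"spin":0},{"hand":0,"tx":0,"ty":0,"tz":-0.025,"spin":0},{"hand":0,"tx":0,"ty":0,"tz":-0.025,"spin":0},{"hand":0,"tx":0,"ty":0,"tz":-0.01,"spin":0}]'
python3 m.py 515 157 180
```

```text
time: 4.28
tool_pos: [495.1, -213.1, 100.3]
tcp_rot: [3.141, 0.0, 2.842]
contact_force: [-0.6, 1.5, 2.0]
grip_width: 31.6
finger_force: 30.0
time: 4.9
tool_pos: [495.6, -213.6, 182.3]
tcp_rot: [-3.141, 0.003, 2.842]
contact_force: [0.4, 0.0, -3.5]
grip_width: 31.2
finger_force: 30.0
need tx 91.0 ty 359.8 tz 2.3 mm pos [ 495.6 -213.6  182.3] rot [-3.141e+00  3.000e-03  2.842e+00] q6 -1.82 F [ 0.4  0.  -3.5] t 4.9
```

```bash
python3 -m creep '[{"hand":0,"tx":0.003,"ty":0.012,"tz":0,"spin":0},{"hand":0,"tx":0.006,"ty":0.024,"tz":0,"spin":0},{"hand":0,"tx":0.009,"ty":0.036,"tz":0,"spin":0},{"hand":0,"tx":0.009,"ty":0.036,"tz":0,"spin":0},{"hand":0,"tx":0.009,"ty":0.036,"tz":0,"spin":0}]'
python3 -m creep '[{"hand":0,"tx":0.009,"ty":0.036,"tz":0,"spin":0},{"hand":0,"tx":0.009,"ty":0.036,"tz":0,"spin":0},{"hand":0,"tx":0.009,"ty":0.036,"tz":0,"spin":0},{"hand":0,"tx":0.009,"ty":0.036,"tz":0,"spin":0},{"hand":0,"tx":0.009,"ty":0.036,"tz":0,"spin":0}]'
python3 -m creep '[{"hand":0,"tx":0.006,"ty":0.024,"tz":0,"spin":0},{"hand":0,"tx":0.003,"ty":0.012,"tz":0,"spin":0},{"hand":0,"tx":0,"ty":0,"tz":0,"spin":0}]'
python3 -m creep '[{"hand":0,"tx":0,"ty":0,"tz":0.015,"spin":0},{"hand":0,"tx":0,"ty":0,"tz":0.03,"spin":0},{"hand":0,"tx":0,"ty":0,"tz":0.035,"spin":0},{"hand":0,"tx":0,"ty":0,"tz":0.035,"spin":0},{"hand":0,"tx":0,"ty":0,"tz":0.02,"spin":0}]'
python3 -m creep '[{"hand":0,"tx":0,"ty":0,"tz":0.004,"spin":0},{"hand":0,"tx":0,"ty":0,"tz":0,"spin":0},{"hand":0,"tx":0,"ty":0,"tz":0,"spin":0}]'
python3 m.py 515 157 35.3
python3 - <<'E'
from h import *
c=snap('scene','s2')
im=c['color'][130:330,200:500,::-1];cv2.imwrite('pics/s2c.png',cv2.resize(im,None,fx=2.6,fy=2.6,interpolation=2))
E
```

```text
time: 5.52
tool_pos: [502.3, -62.9, 179.0]
tcp_rot: [3.141, -0.002, 2.842]
contact_force: [0.4, 0.0, -4.3]
grip_width: 31.3
finger_force: 30.0
time: 6.15
tool_pos: [512.2, 122.1, 179.0]
tcp_rot: [-3.141, -0.002, 2.842]
contact_force: [-0.3, 0.3, -3.8]
grip_width: 31.2
finger_force: 30.0
time: 6.52
tool_pos: [514.8, 157.8, 179.5]
tcp_rot: [-3.141, -0.001, 2.843]
contact_force: [1.0, 0.5, -3.3]
grip_width: 31.3
finger_force: 30.0
time: 7.15
tool_pos: [514.0, 155.9, 42.5]
tcp_rot: [-3.14, -0.003, 2.84]
contact_force: [-0.6, 0.4, -3.8]
grip_width: 31.3
finger_force: 30.0
time: 7.52
tool_pos: [516.1, 157.2, 42.1]
tcp_rot: [3.141, 0.002, 2.841]
contact_force: [0.6, -0.5, -2.9]
grip_width: 31.6
finger_force: 30.0
need tx 1.0 ty -0.5 tz 6.8 mm pos [516.1 157.2  42.1] rot [3.141e+00 2.000e-03 2.841e+00] q6 -1.12 F [ 0.6 -0.5 -2.9] t 7.525
```

View pics/s2c.png

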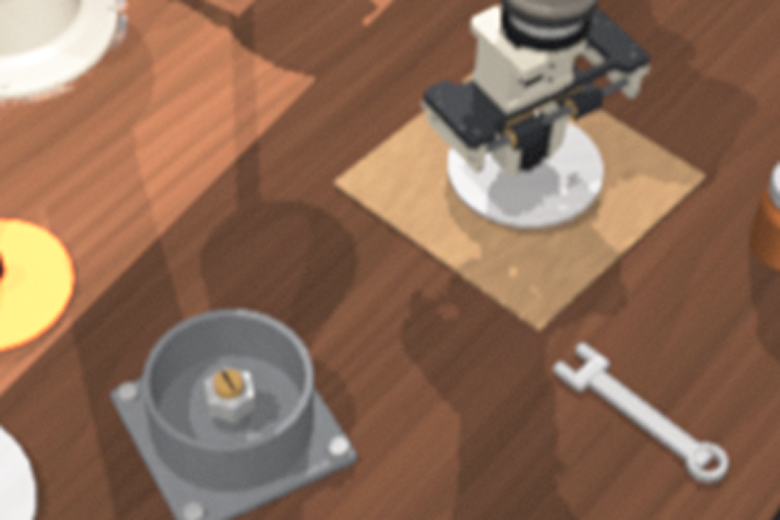

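The lid is held over the sheet, and the housing is open with the nut and slotted screw visible at crop (230,388). Lowering by feel.

```bash
python3 -m creep '[{"hand":0,"tx":0,"ty":0,"tz":0.003,"spin":0},{"hand":0,"tx":0,"ty":0,"tz":0.001,"spin":0},{"hand":0,"tx":0,"ty":0,"tz":0,"spin":0}]'
python3 -m creep '[{"hand":0,"tx":0,"ty":0,"tz":0.001,"spin":0},{"hand":0,"tx":0,"ty":0,"tz":0,"spin":0}]'
python3 -m creep '[{"hand":0,"tx":0,"ty":0,"tz":0.001,"spin":0},{"hand":0,"tx":0,"ty":0,"tz":0,"spin":0}]'
```

```text
time: 7.95
tool_pos: [515.4, 157.4, 37.2]
tcp_rot: [3.142, -0.0, 2.842]
contact_force: [-0.1, -0.0, -4.3]
grip_width: 31.4
finger_force: 30.0
time: 8.2
tool_pos: [515.4, 157.3, 36.2]
tcp_rot: [3.142, -0.0, 2.842]
contact_force: [-0.9, 0.1, -3.3]
grip_width: 31.6
finger_force: 30.0
time: 8.45
tool_pos: [515.5, 157.3, 35.3]
tcp_rot: [3.141, 0.0, 2.842]
contact_force: [-0.4, 0.2, -3.1]
grip_width: 31.3
finger_force: 30.0
```

```bash
python3 -m creep '[{"hand":0,"tx":0,"ty":0,"tz":0.001,"spin":0},{"hand":0,"tx":0,"ty":0,"tz":0,"spin":0}]'
python3 -m creep '[{"hand":0,"tx":0,"ty":0,"tz":0.0005,"spin":0},{"hand":0,"tx":0,"ty":0,"tz":0,"spin":0}]'
```

```text
time: 8.7
tool_pos: [515.5, 157.3, 35.2]
tcp_rot: [3.141, 0.001, 2.842]
contact_force: [-3.0, -0.9, 6.1]
grip_width: 31.2
finger_force: 30.0
time: 8.95
tool_pos: [515.5, 157.3, 35.2]
tcp_rot: [3.141, 0.001, 2.842]
contact_force: [-3.5, -1.3, 10.6]
grip_width: 31.2
finger_force: 30.0
```

```bash
python3 -m creep '[{"hand":0,"tx":0,"ty":0,"tz":-0.001,"spin":0},{"hand":1,"tx":0,"ty":0,"tz":0,"spin":0},{"hand":1,"tx":0,"ty":0,"tz":0,"spin":0},{"hand":1,"tx":0,"ty":0,"tz":0,"spin":0},{"hand":1,"tx":0,"ty":0,"tz":0,"spin":0}]'
python3 -m creep '[{"hand":1,"tx":0,"ty":0,"tz":0,"spin":0},{"hand":1,"tx":0,"ty":0,"tz":0,"spin":0},{"hand":1,"tx":0,"ty":0,"tz":0,"spin":0},{"hand":1,"tx":0,"ty":0,"tz":0,"spin":0}]'
python3 -m creep '[{"hand":1,"tx":0,"ty":0,"tz":-0.02,"spin":0},{"hand":1,"tx":0,"ty":0,"tz":-0.045,"spin":0},{"hand":1,"tx":0,"ty":0,"tz":-0.05,"spin":0},{"hand":1,"tx":0,"ty":0,"tz":-0.045,"spin":0},{"hand":1,"tx":-0.008,"ty":-0.03,"tz":-0.02,"spin":0}]'
python3 -m creep '[{"hand":0.6,"tx":-0.011,"ty":-0.045,"tz":0,"spin":0},{"hand":0.6,"tx":-0.011,"ty":-0.045,"tz":0,"spin":0},{"hand":0.6,"tx":-0.011,"ty":-0.045,"tz":0,"spin":0},{"hand":0.6,"tx":-0.011,"ty":-0.045,"tz":0,"spin":0},{"hand":0.6,"tx":-0.011,"ty":-0.045,"tz":0,"spin":0}]'
python3 -m creep '[{"hand":0.6,"tx":-0.011,"ty":-0.045,"tz":0,"spin":0},{"hand":0.6,"tx":-0.011,"ty":-0.04,"tz":0,"spin":0},{"hand":0.6,"tx":-0.006,"ty":-0.02,"tz":0,"spin":0},{"hand":0.6,"tx":0,"ty":0,"tz":0,"spin":0},{"hand":0.6,"tx":0,"ty":0,"tz":0,"spin":0}]'
python3 m.py 496 -212 46
python3 - <<'E'
from h import *
snap('wrist','w3');snap('top','t3')
E
```

```text
time: 9.57
tool_pos: [515.5, 157.3, 34.6]
tcp_rot: [3.142, -0.0, 2.842]
contact_force: [-1.0, -0.3, -0.1]
grip_width: 66.7
finger_force: 0.0
time: 10.07
tool_pos: [515.4, 157.3, 34.7]
tcp_rot: [3.141, -0.0, 2.842]
contact_force: [0.4, 0.4, -0.4]
grip_width: 91.7
finger_force: 0.0
time: 10.7
tool_pos: [515.1, 127.3, 217.7]
tcp_rot: [3.139, 0.004, 2.844]
contact_force: [-0.0, -1.5, -0.6]
grip_width: 92.1
finger_force: 0.0
time: 11.32
tool_pos: [500.0, -106.4, 214.8]
tcp_rot: [3.141, 0.0, 2.842]
contact_force: [1.1, -0.5, -0.2]
grip_width: 55.4
finger_force: 0.0
time: 11.95
tool_pos: [496.1, -212.3, 214.6]
tcp_rot: [3.141, -0.001, 2.843]
contact_force: [-0.2, 0.4, -0.4]
grip_width: 55.1
finger_force: 0.0
need tx 0.2 ty 0.2 tz 168.6 mm pos [ 496.1 -212.3  214.6] rot [ 3.141e+00 -1.000e-03  2.843e+00] q6 -1.82 F [-0.2  0.4 -0.4] t 11.95
```

View pics/w3.png

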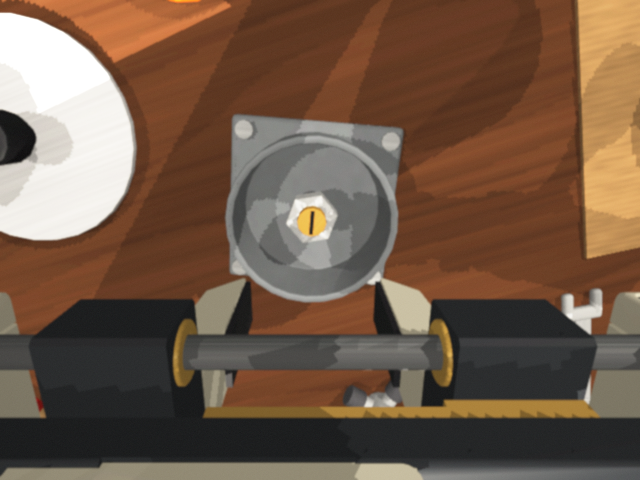

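The wrist view shows the nut at (312,217), with its brass screw at (312,221). The pot rim is around (311,215).

```bash
cat > nut.py <<'E'
import sys
from h import *
f=sys.argv[1]
c=dict(np.load(f'pics/{f}.npz'));h=cv2.cvtColor(c['color'],cv2.COLOR_RGB2HSV)
b=((h[...,0]>12)&(h[...,0]<32)&(h[...,1]>120)).astype(np.uint8);u0,v0=map(int,proj(c,[496,-212,62]));R=int(sys.argv[2])
w=np.zeros_like(b);w[v0-R:v0+R,u0-R:u0+R]=1
b*=w;ys,xs=np.nonzero(b);print('brass',xs.mean(),ys.mean(),ray(c,xs.mean(),ys.mean(),70))
n=(((h[...,2]>int(sys.argv[3]))&(h[...,1]<60))|(b>0)).astype(np.uint8)*w
n=cv2.morphologyEx(n,cv2.MORPH_CLOSE,np.ones((3,3)));cn=max(cv2.findContours(n,0,1)[0],key=cv2.contourArea)
hu=cv2.convexHull(cn)[:,0].astype(float);P=np.array([ray(c,*p,60) for p in hu])[:,:2]
print('area',cv2.contourArea(P.astype(np.float32)),'expect 1122; centre',cv2.minEnclosingCircle(P.astype(np.float32)))
A=np.radians(np.arange(0,180));W=np.array([np.ptp(P@[np.cos(a),np.sin(a)]) for a in A])
S=W[:60]+W[60:120]+W[120:];k=S.argmin();print('flat-normal deg mod60',k,[round(W[(k+60*i)%180],1) for i in range(3)],'range',S.min()/3,S.max()/3)
yw=np.degrees(get_obs()['tcp_rot'][2]);ay=(yw-90)
print('tool y world deg',ay%180,'spin needed (tool z down => +spin lowers yaw)',[(round((ay-k-60*i+90)%180-90,1)) for i in range(3)])
x0=c['color'][v0-R:v0+R,u0-R:u0+R,::-1].copy();cv2.polylines(n,[cn],True,1)
m=np.hstack([x0,cv2.cvtColor(n[v0-R:v0+R,u0-R:u0+R]*255,8)]);cv2.imwrite(f'pics/{f}_n.png',cv2.resize(m,None,fx=390/2/R,fy=390/2/R,interpolation=0))
E
python3 nut.py w3 36 150
```

```text
brass 311.3137254901961 220.83823529411765 [ 496.04708469 -213.03639652   70.        ]
area 1747.3062424070667 expect 1122; centre ((501.1612243652344, -220.94334411621094), 29.825210571289062)
flat-normal deg mod60 46 [np.float64(56.3), np.float64(41.2), np.float64(49.2)] range 48.89503141060357 52.33562625410645
tool y world deg 72.91700754431224 spin needed (tool z down => +spin lowers yaw) [np.float64(26.9), np.float64(-33.1), np.float64(86.9)]
```

View pics/w3_n.png

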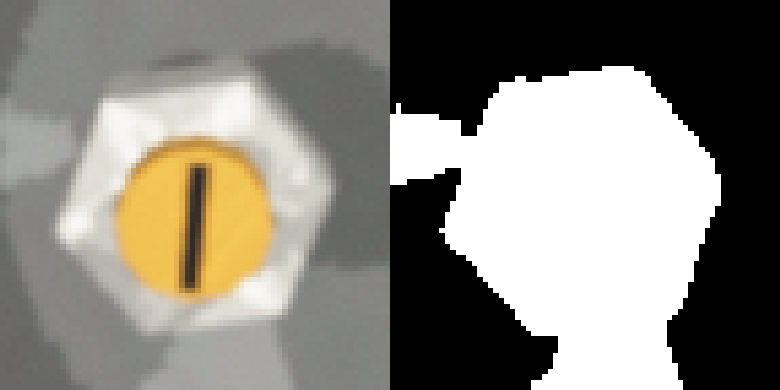

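The crop shows the top-face corners at crop pixels (105,98), (250,80), (332,188), (285,315), (150,330) and (60,225). I'll use those corners, since the mask leaks into floor highlights.

```bash
python3 - <<'E'
from h import *
c=dict(np.load('pics/w3.npz'));u0,v0=map(int,proj(c,[496,-212,62]));k=390/72
q=np.array([(105,98),(250,80),(332,188),(285,315),(150,330),(60,225)])/k-0.5+[u0-36,v0-36]
P=np.array([ray(c,*p,60)[:2] for p in q]);ctr=P.mean(0);d=P-ctr
print(ctr,np.hypot(*d.T).round(1),'expect 20.8');a=np.degrees(np.arctan2(d[:,1],d[:,0]));print(a.round(1),(a%60).round(1))
z=np.exp(6j*np.radians(a)).mean();al=np.degrees(np.angle(z))/6
n=(al+30)%60;yw=np.degrees(get_obs()['tcp_rot'][2]);print('normal',n,'spin',[round((yw-90-n-60*i+90)%180-90,1) for i in range(3)])
t=dict(np.load('pics/t3.npz'));im=t['color'];h=cv2.cvtColor(im,cv2.COLOR_RGB2HSV)
m=np.zeros(h.shape[:2],np.uint8);m[180:290,175:280]=((h[...,1]<40)&(h[...,2]>130))[180:290,175:280]
e,r=cv2.minEnclosingCircle(max(cv2.findContours(m,0,1)[0],key=cv2.contourArea));print('lid',ray(t,*e,16),r)
E
```

```text
[ 497.12796739 -212.92468531] [21.  20.4 19.9 21.1 20.2 20.3] expect 20.8
[-158.   140.9   81.3   21.2  -37.5  -99.5] [22.  20.9 21.3 21.2 22.5 20.5]
normal 51.39549506100012 spin [np.float64(21.5), np.float64(-38.5), np.float64(81.5)]
lid [517.37563232 158.1099704   16.        ] 25.356422424316406
```

Corners fit a 20.8 mm hexagon well. I'll spin +21.5 degrees and then centre on (496.3,-213).

```bash
python3 -m creep '[{"hand":0.6,"tx":0,"ty":0,"tz":0.02,"spin":7.2},{"hand":0.6,"tx":0,"ty":0,"tz":0.02,"spin":7.2},{"hand":0.6,"tx":0,"ty":0,"tz":0.02,"spin":7.1},{"hand":0.6,"tx":0,"ty":0,"tz":0.02,"spin":0},{"hand":0.6,"tx":0,"ty":0,"tz":0,"spin":0}]'
python3 m.py 496.3 -213 46.5
```

```text
time: 12.68
tool_pos: [495.5, -212.1, 133.6]
tcp_rot: [-3.141, -0.003, 2.468]
contact_force: [-0.8, -0.1, 0.1]
grip_width: 55.1
finger_force: 0.0
need tx -1.2 ty -0.2 tz 87.1 mm pos [ 495.5 -212.1  133.6] rot [-3.141e+00 -3.000e-03  2.468e+00] q6 -1.44 F [-0.8 -0.1  0.1] t 12.675
```

```bash
python3 -m creep '[{"hand":0.6,"tx":-0.001,"ty":0,"tz":0.015,"spin":0},{"hand":0.6,"tx":0,"ty":0,"tz":0.022,"spin":0},{"hand":0.6,"tx":0,"ty":0,"tz":0.022,"spin":0},{"hand":0.6,"tx":0,"ty":0,"tz":0.018,"spin":0},{"hand":0.6,"tx":0,"ty":0,"tz":0.010,"spin":0}]'
python3 -m creep '[{"hand":0,"tx":0,"ty":0,"tz":0,"spin":0},{"hand":0,"tx":0,"ty":0,"tz":0,"spin":0},{"hand":0,"tx":0,"ty":0,"tz":0,"spin":0},{"hand":0,"tx":0,"ty":0,"tz":0,"spin":0},{"hand":0,"tx":0,"ty":0,"tz":0,"spin":0}]'
python3 m.py 496.3 -213 46.5; python3 -c "
from h import *
print(get_obs()['moment'])"
```

```text
time: 13.3
tool_pos: [496.8, -213.9, 46.9]
tcp_rot: [3.142, -0.001, 2.467]
contact_force: [0.2, 0.3, 0.2]
grip_width: 55.2
finger_force: 0.0
time: 13.92
tool_pos: [497.3, -214.5, 48.4]
tcp_rot: [3.141, 0.002, 2.467]
contact_force: [-0.4, -0.3, 5.8]
grip_width: 35.6
finger_force: 30.0
need tx 1.7 ty 0.5 tz 1.9 mm pos [ 497.3 -214.5   48.4] rot [3.141e+00 2.000e-03 2.467e+00] q6 -1.44 F [-0.4 -0.3  5.8] t 13.925
[-0.07504873  0.07069126  0.0087335 ]
```

```bash
cat > mz.py <<'E'
from h import *
o=get_obs();print('MZ',o['moment'].round(3),'yaw %.3f'%o['tcp_rot'][2],'q6 %.2f tau6 %.3f'%(o['joint_positions'][5],o['tau'][5]),'F',o['contact_force'].round(1),o['grip_width'].round(1),o['tool_pos'].round(1))
E
python3 -m creep '[{"hand":0,"tx":0,"ty":0,"tz":0,"spin":3},{"hand":0,"tx":0,"ty":0,"tz":0,"spin":6},{"hand":0,"tx":0,"ty":0,"tz":0,"spin":6},{"hand":0,"tx":0,"ty":0,"tz":0,"spin":6},{"hand":0,"tx":0,"ty":0,"tz":0,"spin":6}]' >/dev/null; python3 mz.py
python3 -m creep '[{"hand":0,"tx":0,"ty":0,"tz":0,"spin":6},{"hand":0,"tx":0,"ty":0,"tz":0,"spin":6},{"hand":0,"tx":0,"ty":0,"tz":0,"spin":6},{"hand":0,"tx":0,"ty":0,"tz":0,"spin":6},{"hand":0,"tx":0,"ty":0,"tz":0,"spin":6}]' >/dev/null; python3 mz.py
```

```text
Traceback (most recent call last):
  File "mz.py", line 2, in <module>
    o=get_obs();print('MZ',o['moment'].round(3),'yaw %.3f'%o['tcp_rot'][2],'q6 %.2f tau6 %.3f'%(o['joint_positions'][5],o['tau'][5]),'F',o['contact_force'].round(1),o['grip_width'].round(1),o['tool_pos'].round(1))
                                                                                                                                                                     ^^^^^^^^^^^^^^^^^^^^^
AttributeError: 'float' object has no attribute 'round'
Traceback (most recent call last):
  File "mz.py", line 2, in <module>
    o=get_obs();print('MZ',o['moment'].round(3),'yaw %.3f'%o['tcp_rot'][2],'q6 %.2f tau6 %.3f'%(o['joint_positions'][5],o['tau'][5]),'F',o['contact_force'].round(1),o['grip_width'].round(1),o['tool_pos'].round(1))
                                                                                                                                                                     ^^^^^^^^^^^^^^^^^^^^^
AttributeError: 'float' object has no attribute 'round'
```

```bash
sed -i "s/o\['grip_width'\].round(1)/round(o['grip_width'],1)/" mz.py; python3 mz.py
python3 -m creep '[{"hand":0,"tx":0,"ty":0,"tz":0,"spin":3},{"hand":0,"tx":0,"ty":0,"tz":0,"spin":3}]' >/dev/null; python3 mz.py
```

```text
MZ [-1.132  1.718  0.1  ] yaw 1.469 q6 -0.45 tau6 -1.043 F [-10.2  -7.2  10.1] 35.3 [ 495.2 -215.3   48.3]
MZ [-1.04   1.775  0.111] yaw 1.366 q6 -0.34 tau6 -0.484 F [-11.   -6.4  11.4] 35.4 [ 494.9 -215.3   48.3]
```

The grip sits about 2.4 mm off the nut's axis along tool x, which causes the side force. I'll open, recentre and regrip.

```bash
python3 -m creep '[{"hand":0.55,"tx":0,"ty":0,"tz":0,"spin":0},{"hand":0.55,"tx":0,"ty":0,"tz":0,"spin":0},{"hand":0.55,"tx":0,"ty":0,"tz":0,"spin":0},{"hand":0.55,"tx":0,"ty":0,"tz":0,"spin":0}]' >/dev/null; python3 mz.py; python3 m.py 495.9 -213 48; python3 -m creep '[{"hand":0.55}]'; python3 m.py 495.9 -213 48
python3 - <<'E'
from h import *
c=snap('wrist','w4');u,v=map(int,proj(c,[496,-213,60]));print(u,v)
h=cv2.cvtColor(c['color'],cv2.COLOR_RGB2HSV);b=((h[...,0]>12)&(h[...,0]<32)&(h[...,1]>120));b[:v-80]=0;b[v+80:]=0;b[:,:u-90]=0;b[:,u+90:]=0
ys,xs=np.nonzero(b);print(len(xs),ray(c,xs.mean(),ys.mean(),70))
cv2.imwrite('pics/w4c.png',cv2.resize(c['color'][max(0,v-120):v+120,u-160:u+160,::-1],None,fx=2,fy=2))
E
```

```text
MZ [-0.037  0.069  0.046] yaw 1.367 q6 -0.35 tau6 -0.002 F [-0.9 -0.3 -0.3] 50.5 [ 496.9 -213.9   47.6]
need tx 0.7 ty -1.2 tz -0.4 mm pos [ 496.9 -213.9   47.6] rot [-3.141 -0.     1.367] q6 -0.35 F [-0.9 -0.3 -0.3] t 15.925
need tx 0.7 ty -1.2 tz -0.4 mm pos [ 496.9 -213.9   47.6] rot [-3.141 -0.     1.367] q6 -0.35 F [-0.9 -0.3 -0.3] t 15.925
303 331
2112 [ 496.6548402  -215.30872001   70.        ]invalid input at $[0]: expected keys hand, tx, ty, tz, spin
```

View pics/w4c.png

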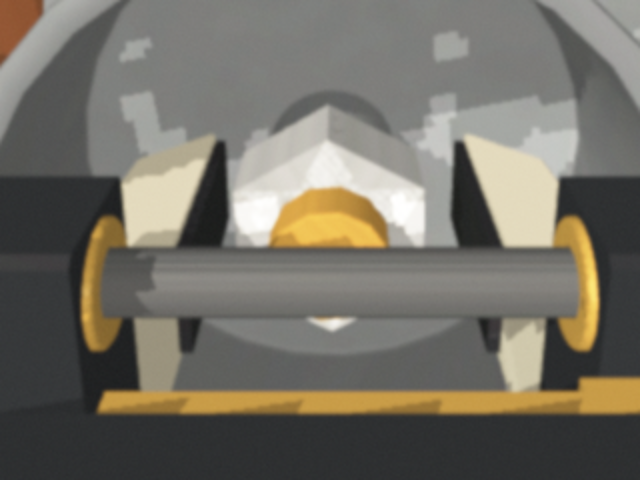

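The nut (crop (330,200)) is square between the fingers, about 1 mm off centre. Shift, regrip and go on.

```bash
python3 -m creep '[{"hand":0.55,"tx":0.0006,"ty":-0.0015,"tz":0,"spin":0},{"hand":0,"tx":0,"ty":0,"tz":0,"spin":0},{"hand":0,"tx":0,"ty":0,"tz":0,"spin":0},{"hand":0,"tx":0,"ty":0,"tz":0,"spin":0},{"hand":0,"tx":0,"ty":0,"tz":0,"spin":0}]' >/dev/null; python3 mz.py
python3 -m creep '[{"hand":0,"tx":0,"ty":0,"tz":0,"spin":2},{"hand":0,"tx":0,"ty":0,"tz":0,"spin":3},{"hand":0,"tx":0,"ty":0,"tz":0,"spin":3}]' >/dev/null; python3 mz.py
python3 -m creep '[{"hand":0,"tx":0,"ty":0,"tz":0,"spin":2},{"hand":0,"tx":0,"ty":0,"tz":0,"spin":2}]' >/dev/null; python3 mz.py
```

```text
MZ [-0.005  0.398  0.014] yaw 1.367 q6 -0.34 tau6 0.009 F [-3.   0.6  1.6] 35.3 [ 495.2 -213.1   47.7]
MZ [-0.044  0.568  0.023] yaw 1.224 q6 -0.20 tau6 -0.515 F [-3.1  0.8  1.9] 36.0 [ 495.2 -213.1   47.7]
MZ [0.035 0.699 0.085] yaw 1.156 q6 -0.13 tau6 -0.325 F [-3.7  1.2  3.5] 36.1 [ 495.2 -213.1   47.7]
```

```bash
for i in 1; do python3 -m creep '[{"hand":0,"tx":0,"ty":0,"tz":0,"spin":2}]' >/dev/null; python3 mz.py;  python3 -m creep '[{"hand":0,"tx":0,"ty":0,"tz":0,"spin":2}]' >/dev/null; python3 mz.py;  python3 -m creep '[{"hand":0,"tx":0,"ty":0,"tz":0,"spin":2}]' >/dev/null; python3 mz.py; python3 -m creep '[{"hand":0,"tx":0,"ty":0,"tz":0,"spin":2}]' >/dev/null; python3 mz.py; done
```

```text
MZ [0.061 0.724 0.008] yaw 1.121 q6 -0.10 tau6 -0.331 F [-4.9  0.1  4.4] 35.9 [ 495.2 -213.1   47.7]
MZ [0.106 0.822 0.041] yaw 1.086 q6 -0.06 tau6 -0.330 F [-4.3  0.7  3.7] 35.9 [ 495.2 -213.1   47.7]
MZ [0.148 0.891 0.022] yaw 1.051 q6 -0.03 tau6 -0.329 F [-4.5  1.5  4.3] 35.8 [ 495.2 -213.1   47.7]
MZ [0.114 0.922 0.002] yaw 1.016 q6 0.01 tau6 -0.328 F [-5.5  2.2  4.4] 35.9 [ 495.2 -213.1   47.7]
```

tau6 is steady at -0.33 while the nut runs, so it is a clean signal. Continuing.

```bash
python3 -m creep '[{"hand":0,"tx":0,"ty":0,"tz":0,"spin":2},{"hand":0,"tx":0,"ty":0,"tz":0,"spin":2}]' >/dev/null; python3 mz.py;  python3 -m creep '[{"hand":0,"tx":0,"ty":0,"tz":0,"spin":2},{"hand":0,"tx":0,"ty":0,"tz":0,"spin":2}]' >/dev/null; python3 mz.py
```

```text
MZ [ 0.143  0.926 -0.002] yaw 0.946 q6 0.08 tau6 -0.328 F [-5.1  2.   4.4] 35.8 [ 495.2 -213.1   47.7]
MZ [0.127 0.942 0.043] yaw 0.876 q6 0.15 tau6 -0.328 F [-4.9  1.6  4.4] 35.6 [ 495.1 -213.1   47.7]
```

```bash
python3 -m creep '[{"hand":0,"tx":0,"ty":0,"tz":0,"spin":2}]' >/dev/null; python3 mz.py;  python3 -m creep '[{"hand":0,"tx":0,"ty":0,"tz":0,"spin":2}]' >/dev/null; python3 mz.py
```

```text
MZ [0.15  0.916 0.011] yaw 0.841 q6 0.18 tau6 -0.328 F [-4.7  1.8  4.4] 35.7 [ 495.1 -213.1   47.7]
MZ [0.162 0.987 0.06 ] yaw 0.806 q6 0.22 tau6 -0.328 F [-5.7  0.5  4.7] 35.8 [ 495.1 -213.1   47.7]
```

```bash
python3 -m creep '[{"hand":0,"tx":0,"ty":0,"tz":0,"spin":2}]' >/dev/null; python3 mz.py;  python3 -m creep '[{"hand":0,"tx":0,"ty":0,"tz":0,"spin":2}]' >/dev/null; python3 mz.py; python3 -m creep '[{"hand":0,"tx":0,"ty":0,"tz":0,"spin":2}]' >/dev/null; python3 mz.py; python3 -m creep '[{"hand":0,"tx":0,"ty":0,"tz":0,"spin":0}]' >/dev/null; python3 mz.py
```

```text
MZ [0.17  0.908 0.04 ] yaw 0.771 q6 0.25 tau6 -0.328 F [-4.7  1.2  4.2] 35.5 [ 495.1 -213.1   47.7]
MZ [0.197 0.96  0.058] yaw 0.736 q6 0.29 tau6 -0.328 F [-5.7  0.8  4.4] 35.6 [ 495.1 -213.    47.7]
MZ [0.2   1.022 0.01 ] yaw 0.702 q6 0.32 tau6 -0.328 F [-5.   1.5  5.3] 35.7 [ 495.1 -213.    47.6]
MZ [0.157 0.98  0.068] yaw 0.702 q6 0.32 tau6 0.187 F [-4.9  1.1  4.5] 36.0 [ 495.1 -213.    47.7]
```

```bash
python3 -m creep '[{"hand":0,"tx":0,"ty":0,"tz":0,"spin":2}]' >/dev/null; python3 mz.py;  python3 -m creep '[{"hand":0,"tx":0,"ty":0,"tz":0,"spin":2}]' >/dev/null; python3 mz.py; python3 -m creep '[{"hand":0,"tx":0,"ty":0,"tz":0,"spin":0}]' >/dev/null; python3 mz.py
```

```text
MZ [0.158 0.923 0.04 ] yaw 0.667 q6 0.36 tau6 -0.476 F [-5.7  0.6  5.1] 35.6 [ 495.1 -213.    47.7]
MZ [0.188 1.073 0.109] yaw 0.632 q6 0.39 tau6 -0.290 F [-5.   0.7  5. ] 35.6 [ 495.1 -213.    47.7]
MZ [0.155 0.954 0.022] yaw 0.633 q6 0.39 tau6 0.227 F [-6.1  1.5  5.4] 36.0 [ 495.1 -213.    47.6]
```

```bash
python3 -m creep '[{"hand":0,"tx":0,"ty":0,"tz":0,"spin":2}]' >/dev/null; python3 mz.py;  python3 -m creep '[{"hand":0,"tx":0,"ty":0,"tz":0,"spin":0}]' >/dev/null; python3 mz.py; python3 -m creep '[{"hand":0,"tx":0,"ty":0,"tz":0,"spin":0}]' >/dev/null; python3 mz.py
```

```text
MZ [0.165 0.987 0.145] yaw 0.597 q6 0.42 tau6 -0.368 F [-5.6  1.6  4.2] 35.6 [ 495.1 -213.    47.7]
MZ [0.187 1.019 0.111] yaw 0.598 q6 0.42 tau6 0.289 F [-5.2  2.5  4.7] 36.0 [ 495.1 -213.    47.7]
MZ [0.146 1.031 0.125] yaw 0.598 q6 0.42 tau6 0.143 F [-5.4  1.3  5. ] 35.4 [ 495.1 -213.    47.7]
```

```bash
python3 -m creep '[{"hand":0,"tx":0,"ty":0,"tz":0,"spin":2}]' >/dev/null; python3 mz.py;  python3 -m creep '[{"hand":0,"tx":0,"ty":0,"tz":0,"spin":0}]' >/dev/null; python3 mz.py; python3 -m creep '[{"hand":0,"tx":0,"ty":0,"tz":0,"spin":0}]' >/dev/null; python3 mz.py
```

```text
MZ [0.17  0.994 0.222] yaw 0.563 q6 0.46 tau6 -0.307 F [-5.5  1.7  4.8] 36.0 [ 495.1 -213.    47.7]
MZ [0.209 0.946 0.198] yaw 0.563 q6 0.46 tau6 0.354 F [-5.1  2.5  4.5] 36.0 [ 495.1 -213.    47.7]
MZ [0.17  1.032 0.245] yaw 0.563 q6 0.46 tau6 0.209 F [-5.2  1.5  3.9] 35.9 [ 495.1 -213.    47.7]
```

It jammed: moment went from about 0.04 to 0.13 to 0.22 N m. Now a last nip of 2 degrees, then hold.

```bash
python3 -m creep '[{"hand":0,"tx":0,"ty":0,"tz":0,"spin":1},{"hand":0,"tx":0,"ty":0,"tz":0,"spin":1}]' >/dev/null; python3 mz.py;  python3 -m creep '[{"hand":0,"tx":0,"ty":0,"tz":0,"spin":0},{"hand":0,"tx":0,"ty":0,"tz":0,"spin":0}]' >/dev/null; python3 mz.py; python3 -m creep '[{"hand":0,"tx":0,"ty":0,"tz":0,"spin":0},{"hand":0,"tx":0,"ty":0,"tz":0,"spin":0},{"hand":0,"tx":0,"ty":0,"tz":0,"spin":0},{"hand":0,"tx":0,"ty":0,"tz":0,"spin":0}]' >/dev/null; python3 mz.py
```

```text
MZ [0.11  1.    0.254] yaw 0.528 q6 0.49 tau6 0.089 F [-6.1  0.9  3.6] 35.7 [ 495.1 -213.    47.7]
MZ [0.153 0.94  0.345] yaw 0.529 q6 0.49 tau6 0.272 F [-4.6  1.9  5.3] 36.0 [ 495.1 -213.    47.7]
MZ [0.212 1.031 0.262] yaw 0.529 q6 0.49 tau6 0.270 F [-4.7  2.1  4.8] 35.9 [ 495.1 -213.    47.7]
```

About 0.28 N m, held for 0.75 s. Releasing and withdrawing.

```bash
python3 -m creep '[{"hand":0.58,"tx":0,"ty":0,"tz":0,"spin":0},{"hand":0.58,"tx":0,"ty":0,"tz":0,"spin":0},{"hand":0.58,"tx":0,"ty":0,"tz":0,"spin":0},{"hand":0.58,"tx":0,"ty":0,"tz":0,"spin":0}]' >/dev/null; python3 mz.py
python3 -m creep '[{"hand":0.58,"tx":0,"ty":0,"tz":-0.015,"spin":0},{"hand":0.58,"tx":0,"ty":0,"tz":-0.035,"spin":0},{"hand":0.58,"tx":0,"ty":0,"tz":-0.045,"spin":0},{"hand":0.58,"tx":0,"ty":0,"tz":-0.045,"spin":0},{"hand":0.58,"tx":0,"ty":0,"tz":-0.03,"spin":0}]' >/dev/null
python3 -m creep '[{"hand":0.58,"tx":0,"ty":0,"tz":0,"spin":0},{"hand":0.58,"tx":0,"ty":0,"tz":0,"spin":0}]' >/dev/null
python3 mz.py
python3 - <<'E'
from h import *
c=snap('wrist','w5');s=snap('scene','s5')
u,v=map(int,proj(c,[495.7,-213,60]))
a=cv2.resize(c['color'][v-60:v+60,u-60:u+60],(390,390));b=cv2.resize(s['color'][130:330,230:530],(390,260))
m=np.zeros((390,780,3),np.uint8);m[:,:390]=a;m[:260,390:]=b;cv2.imwrite('pics/fin.png',m[:,:,::-1])
E
```

```text
MZ [-0.098  0.147 -0.018] yaw 0.529 q6 0.49 tau6 0.003 F [-0.2 -0.1 -0. ] 53.1 [ 495.8 -213.3   47.7]
MZ [-0.147  0.107  0.025] yaw 0.529 q6 0.49 tau6 0.001 F [-1.1  0.3 -0.7] 53.0 [ 495.1 -213.   217.4]
```

View pics/fin.png

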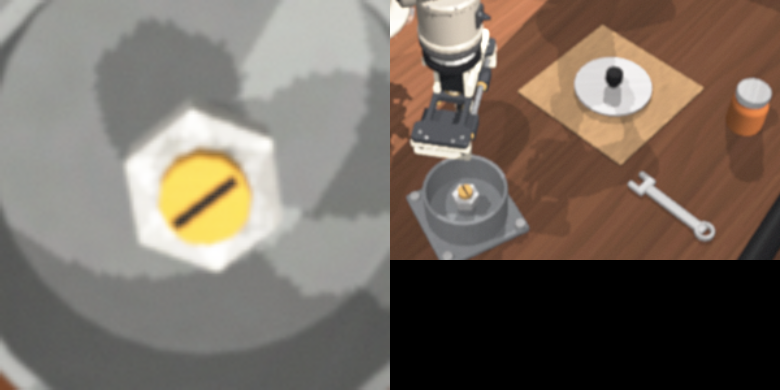

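The final picture shows the lid standing knob up at the sheet's centre. The nut is free (left half, (203,190)). The slot angle matches the camera's turn to within about 2 degrees, so the screw is back at its setting. Jar and wrench are undisturbed. Handing in.

```bash
python3 -c "
from plant import close_job
print(close_job())"
```

```text
the job is handed in; nothing more can be done
None
```

The job is handed in: the lid stands knob up near the centre of the cardboard sheet, and the nut is jammed and was held at about 0.28 N m before being let go. In the last picture the screw looks back at its setting and the jar and wrench look unmoved; the cross was out of frame, and the hand-in gave no verdict.

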